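# Feed an offcut through the swing flap of a storage bay

## Robot

A 6-joint arm with a two-finger parallel gripper is mounted at the origin on a cart in front of the work surface, level with it; the furniture and walls round the work are solid. World frame = base frame: x ahead of the robot, y to its left, z up, the work surface at z = 0. Lengths are in m, angles in rad, forces in N, time in s.
With the tool pointing down it reaches from about 0.35 to 0.775 m from the base axis. Payload 5.5 kg.
Tool frame: the origin (TCP) lies at the very end of the fingers, on their centre line; the grasp point (between the pads) lies 19 mm behind it; z points along the fingers, y is the line along which they close (so a half turn about z gives the same grasp; the last joint's range is limited). The gripper opens to 85 mm and grips with 20 to 120 N. Pads are 22 mm wide; open, the fingers measure 114 mm over their backs; the gripper's body (76 mm by 85 mm) begins 54 mm behind the grasp point. The pads swing forward as they close: fully open they stand 13 mm farther back than shut.
Start: joints at [1.086, 0.313, 0.046, 1.304, 0, 1.431], TCP at [0.194, 0.541, 0.231] pointing down, gripper open.
Joint ranges: [-2.76, 2.76], [-0.86, 1.69], [-1.03, 1.26], [-2.2, 2.34], [-1.47, 1.5], [-3.14, 3.14]. Speed limits (rad/s): [2.57, 2.57, 3.14, 3.14, 3.14, 3.14].

## Interface

Orientations are given as a unit quaternion [w, x, y, z].
In Python, from workcell import env, cams, ticket, spotter gives the robot as it stands.
- The arm moves only by the tool jog_arm, never from a script. Its argument "increments" is a list that holds one entry, the list of rows, each a list of 7 numbers: the shift along the tool's x, y, z in units of 0.25 m (1.0 is 0.25 m), then the turn, a rotation vector about the tool's x, y, z in units of 180 degrees (1.0 is 180 degrees), then the closure in counts, from 0 (fully open) to 255 (shut). A call has 1 to 20 rows; each row shifts and turns the commanded pose from where the row before left it, along the tool's axes as they then stand; what a row does not reach is not made up. A row lasts 1/10 s, in which the tool goes at most 50 mm and 8.59 degrees, less where a joint would pass 70% of its speed; a pose out of reach is approached as far as the arm can. A call with a number of a shift or a turn outside -1 to 1 is refused whole. A call with a gripper value outside its range is refused whole. The fingers move at their own pace and stop on an object; "force" is the grip in N (left out, the last holds). Time passes only in rows, so rows that do not move let the fingers close. It gives the time, the measured TCP pose, the force, the opening and the grip force at its end, in the units of the state.
- env.get_state(): the state, without advancing time (a new reading comes with each control period).
- cams.read_camera(name): name is "side" or "top"; returns a dict with "pixels" (400x640x3 uint8, red, green, blue), "fx", "fy", "cx", "cy" (pixels), "xyz" and "attitude" of the camera in the world. Camera axes: x right, y down, z forward; pixel columns grow to the right and rows downward; lengths in m; the calibration is good to about 2 mm. A picture is of the moment at which its call begins. There is no depth.
- ticket.hand_in(): hands the job in; it is judged then, once.
Trained networks look in the newest picture that a camera, given by its name, has taken for a name from the list of things; names that differ only in an ending like _2 or _b are one class to them, and where a whole thing is asked for, a point or a joint stands for the part that bears it (a point fixed in the world has none). Each returns a list of dicts, best first, with "conf" (0 to 1); they miss things now and then, are a little off and sometimes report something else, mostly with a low value. They report only what shows in the picture. A call takes as long as a camera call. They do not tell look-alikes from the thing itself.
- spotter.find_in(target, camera): "uv" ([column, row] in pixels, amid what is visible of it).
- spotter.cut_out(target, camera): "region" (400x640 bool, what is visible of it) and "uv" ([column, row] in pixels, amid what is visible of it).
- spotter.landmark_of(target, camera): "uv" ([column, row] in pixels: a listed point, or the origin of a listed thing).
The state is a dict: "clock": time; "joint_pos": joint angles; "qvel": joint speeds; "tau": joint torques, N m; "tcp_pos": TCP position; "orientation": TCP orientation; "wrist_force": force on the tool from outside, world axes, zero at the start; "ft_torque": the same for the moment, N m; "finger_gap": finger opening in m; "grip_force": force on a finger pad.
Only numpy, scipy, OpenCV 4.12 (cv2) and the standard library are available. Lean on these libraries where they do the work, as an engineer would, in place of code of your own. Each camera call takes 0.05 s, during which the arm holds its last target. There are 200 camera calls.

## Task

Put away the short, thick wood offcut that lies in front of the mouth of the low plywood bay: with the fingertips push it along the worktop, through the self-closing metal flap into the bay, far enough in that the flap clears it, then draw the fingers out so that the flap swings fully shut behind it. Do not lift or carry the offcut: it stays flat on the worktop all the way. Leave everything else where it is.

Things in the scene. Friction and masses are not known exactly. Their poses are not given: they have to be found in the camera images.
- offcut: Solid pine block with square edges, 60 (own x) x 90 (own y) x 32 (z) mm, about 0.13 kg, loose, flat on the worktop in front of the bay's mouth, long side along the feed direction up to 20 degrees off. Origin: centre of its underside. The brown sanding block nearby is something else.
- feed_bay: Open-topped plywood pen without floor, fixed to the worktop; walls 12 mm thick, 42 high. Origin: on the worktop, mid-mouth, in the plane of the shut flap. +x = feed direction (inward), y across, z up. Lane 84 mm wide inside (y -42 to 42), x 0 to 215. Two wings flare out to y +-75 at x = -82 and guide the offcut in. To clear the flap's swing the offcut's rear end must pass x = 85.
- flap (a joint): Flap angle, rad: 0 shut, grows swinging inward to its stop at 1.5. Aluminium sheet 74 mm wide, 36 high, 5 above the worktop, hinged at the mouth's +y side (bay x 0, y 45) on a pin leaning 9 degrees: its weight (0.12 kg) swings it shut in under 1 s; no latch. Opens at under 0.5 N, sweeps radius 82 mm, its free end rising 15 mm. Rests on what passes; shuts behind fingers deeper than that (then lift them out).
- flap_tip (a point): Middle of the flap's free edge, 23 mm above the worktop when shut.
- bay_end (a point): Foot of the end wall's inner face, on the worktop, mid-lane, 215 mm from the mouth along the bay's +x. The bay has no roof. An offcut pushed right up against it has its centre 170 mm from the mouth.
- sanding_block: Bystander: brown sanding block 63x111x32 mm, origin at the centre of its underside.
- wax_tin: Bystander: round lidded tin, diameter 70, height 63 mm, origin at the centre of its underside.
- flashlight: Bystander: black torch 140 mm long, 37 mm thick, lying, origin at the centre of its underside.
- marker: Bystander: marker pen 130 mm long, 20 mm high, lying, origin at the centre of its underside.
- hex_nut: Bystander: hexagonal nut 22 mm across, 10 mm high, origin at the centre of its underside.
Things that resemble listed ones, but are neither listed nor needed, are in the scene too. Leave any blue or turquoise look-alike of the offcut alone.

How it is judged:
On the way, in this order (a step that is already met when the one before it is completed fails the run):
1. the offcut is half way through the mouth, with the flap pushed open (x of offcut in the frame of feed_bay between 0 and 0.09 m and value of joint flap above 0.3 rad), for 0.1 s.
2. the offcut is pushed right through, its rear end past the mouth (x of offcut in the frame of feed_bay above 0.115 m), for 0.1 s.
At the end, for the whole second after the job is handed in: The offcut lies flat and at rest inside the bay (centre more than 115 mm past the mouth, between the walls) and the flap is shut behind it (within 0.06 rad) (x of offcut in the frame of feed_bay between 0.115 and 0.19 m and y of offcut in the frame of feed_bay between -0.035 and 0.035 m and height (world z) of offcut below 0.008 m and angle between offcut's own z axis and vertical below 0.1 rad and value of joint flap below 0.06 rad and linear speed of offcut below 0.01 m/s and velocity of joint flap below 0.1 rad/s); the robot touches nothing.
It fails at once if the offcut is lifted off the worktop or tipped (over 12 mm or 0.25 rad) (height (world z) of offcut above 0.012 m or angle between offcut's own z axis and vertical above 0.25 rad).
It fails at once if another loose thing is shifted by more than 25 mm (distance of any of sanding_block, wax_tin, flashlight, marker, hex_nut from where it was at the start of the episode above 0.025 m).
It also fails if it takes over 38 s, if anything falls off the work surface, if the arm or the gripper's body presses on something with over 40 N, if the wrist force passes 120 N, or if a joint passes its speed limit or range.

## Working session

There is one attempt and no reset: what is moved stays moved. The work goes in short steps, Python scripts to look and compute and a tool call to move; the robot and the scene stay as the last step left them, time stands still between calls to the robot, and variables do not carry over. Pictures are saved under pics/ and viewed, at most 10 in all, crops included, and the job is handed in when it is done.

Besides the shell and the picture viewer there is one more tool, called by a JSON object that holds its "fn" and its "kwargs", one argument or row to a line. jog_arm: Moves the arm, as the interface text tells. Shifts and turns lie within -1 to 1; 1 stands for 0.25 m of shift or 180 degrees of turn. Its arguments: {"type":"object","properties":{"increments":{"type":"array"},"force":{"type":"number"}},"required":["increments"]}

```bash
mkdir -p pics; cat > h.py <<'E'
import numpy as np, cv2
from scipy.spatial.transform import Rotation as R
from workcell import env, cams, ticket, spotter
def cam(n):
    c=cams.read_camera(n); a=np.array(c["attitude"],float)
    c["R"]=a if a.shape==(3,3) else R.from_quat(np.r_[a[1:],a[0]]).as_matrix()
    return c
def ray(c,uv,z=0.):
    d=c["R"]@np.array([(uv[0]-c["cx"])/c["fx"],(uv[1]-c["cy"])/c["fy"],1]); p=np.array(c["xyz"])
    return p+d*(z-p[2])/d[2]
def proj(c,P):
    q=(np.atleast_2d(P)-np.array(c["xyz"]))@c["R"]
    return np.c_[q[:,0]/q[:,2]*c["fx"]+c["cx"],q[:,1]/q[:,2]*c["fy"]+c["cy"]]
def save(c,f): cv2.imwrite(f,c["pixels"][...,::-1])
E
python3 - <<'E'
from h import *
s=env.get_state(); print({k:np.round(v,3).tolist() for k,v in s.items()})
for n in("top","side"):
    c=cam(n); save(c,f"pics/{n}0.png"); print(n,c["xyz"],c["attitude"],c["fx"],c["cx"],c["cy"])
    for t in("offcut","feed_bay","flap","flap_tip","bay_end","sanding_block","wax_tin","flashlight","marker","hex_nut"):
        print(t,[(np.round(r["uv"]).tolist(),round(r["conf"],2),ray(c,r["uv"])[:2].round(3).tolist()) for r in spotter.landmark_of(t,n)][:4])
E
```

```text
{'clock': 0.0, 'joint_pos': [1.086, 0.314, 0.045, 1.304, 0.0, 1.431], 'qvel': [-0.0, 0.001, 0.003, -0.0, -0.0, -0.001], 'tau': [0.002, -48.061, 29.854, 0.019, 0.0, -0.0], 'tcp_pos': [0.194, 0.541, 0.23], 'orientation': [-0.0, 0.172, 0.985, -0.001], 'wrist_force': [0.629, -0.385, -0.364], 'ft_torque': [-0.058, 0.01, -0.002], 'grip_force': 0.0, 'finger_gap': 0.085}
top [0.35543109 0.04980117 1.18504505] [ 0.05270075 -0.70024475  0.70828938 -0.07215322] 405.8172065691072 323.1810904938928 195.18767131688213
offcut [([358.0, 274.0], 0.96, [0.337, -0.081]), ([412.0, 250.0], 0.92, [0.403, -0.242]), ([404.0, 198.0], 0.57, [0.557, -0.226])]
feed_bay [([308.0, 204.0], 0.64, [0.542, 0.061])]Traceback (most recent call last):
  File "<stdin>", line 6, in <module>
ValueError: it knows: bay_end, feed_bay, flap_tip, flashlight, hex_nut, marker, offcut, sanding_block, wax_tin
```

View pics/top0.png

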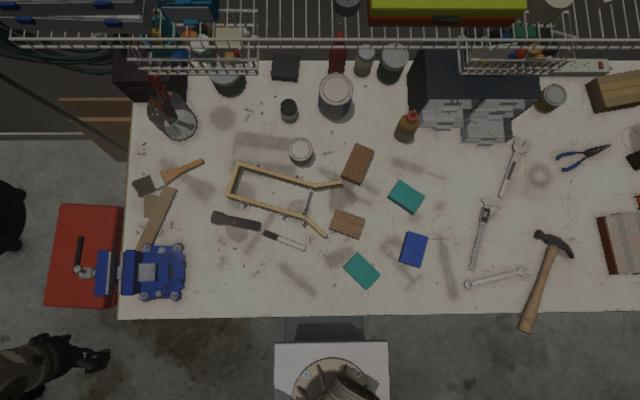

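The top picture shows the bay with its mouth facing right near (308,204) and the pine block at (347,223). The brown sanding block is at (357,163), and the turquoise and blue look-alikes are at (361,270), (405,196) and (413,250). The networks' best offcut hits are those look-alikes. Only (347,223) is pine and in front of the mouth.

```bash
python3 - <<'E'
from h import *
for n in("top","side"):
    c=cam(n); save(c,f"pics/{n}0.png"); np.save(f"{n}.npy",c,allow_pickle=True)
    print(n,c["xyz"],c["attitude"])
    for t in("offcut","feed_bay","flap_tip","bay_end","sanding_block","wax_tin","flashlight","marker","hex_nut"):
        z=0.023 if t=="flap_tip" else 0
        print(t,[(np.round(r["uv"],1).tolist(),round(r["conf"],2),ray(c,r["uv"],z)[:2].round(3).tolist()) for r in spotter.landmark_of(t,n)][:5])
    print("cut",[(np.round(r["uv"],1).tolist(),round(r["conf"],2),int(r["region"].sum()),np.round(cv2.minAreaRect(np.argwhere(r["region"])[:,::-1].astype(np.float32))[1],1)) for r in spotter.cut_out("offcut",n)])
    if n=="top": cv2.imwrite("pics/crop.png",cv2.resize(c["pixels"][130:270,210:390,::-1],None,fx=4.2,fy=4.2,interpolation=cv2.INTER_CUBIC))
E
```

```text
top [0.35543109 0.04980117 1.18504505] [ 0.05270075 -0.70024475  0.70828938 -0.07215322]
offcut [([404.8, 200.8], 0.97, [0.548, -0.227]), ([358.0, 273.7], 0.94, [0.337, -0.081]), ([345.0, 221.8], 0.89, [0.487, -0.047]), ([411.7, 247.6], 0.77, [0.409, -0.241])]
feed_bay [([309.0, 201.9], 0.94, [0.547, 0.058])]
flap_tip [([311.2, 189.6], 0.39, [0.58, 0.051]), ([300.6, 154.3], 0.32, [0.686, 0.081])]
bay_end [([237.6, 179.9], 0.91, [0.615, 0.269])]
sanding_block [([358.5, 167.4], 0.56, [0.651, -0.092]), ([286.5, 242.8], 0.53, [0.428, 0.124])]
wax_tin [([301.5, 156.8], 0.9, [0.685, 0.079])]
flashlight [([233.1, 219.0], 0.63, [0.499, 0.28])]
marker [([285.2, 238.8], 0.77, [0.439, 0.128])]
hex_nut [([320.8, 249.0], 0.49, [0.409, 0.025])]
cut [([403.9, 195.9], 0.84, 720, array([31.3, 23.9])), ([412.7, 248.4], 0.8, 730, array([24.3, 31.6])), ([357.8, 273.3], 0.74, 757, array([33.9, 24. ])), ([346.1, 224.5], 0.69, 672, array([31.5, 21.8]))]
side [ 0.17338511 -0.68121868  0.61291489] [-0.45046705  0.85944417 -0.20872212  0.12194355]
offcut [([258.6, 278.1], 0.97, [0.341, -0.087]), ([305.0, 251.6], 0.84, [0.472, -0.053]), ([315.5, 320.1], 0.75, [0.402, -0.247]), ([374.2, 289.0], 0.69, [0.554, -0.231])]
feed_bay [([308.0, 218.3], 0.98, [0.539, 0.067]), ([259.5, 217.4], 0.53, [0.422, 0.129])]
flap_tip [([321.1, 211.5], 0.85, [0.571, 0.051])]
bay_end [([300.4, 180.4], 0.88, [0.607, 0.26])]
sanding_block [([376.2, 240.1], 0.84, [0.654, -0.094])]
wax_tin [([357.1, 201.5], 0.74, [0.705, 0.078])]
flashlight []
marker [([262.3, 217.4], 0.7, [0.429, 0.126]), ([354.9, 201.8], 0.35, [0.698, 0.079])]
hex_nut [([267.7, 242.1], 0.61, [0.404, 0.021])]
cut [([316.9, 315.3], 0.83, 1642, array([35.5, 48.6])), ([310.8, 209.4], 0.73, 339, array([12.3, 27.8])), ([260.4, 273.7], 0.62, 1192, array([30.5, 46.3])), ([304.9, 245.7], 0.59, 883, array([33.9, 26.8])), ([376.0, 283.7], 0.55, 1117, array([28.8, 40.7]))]
```

View pics/crop.png

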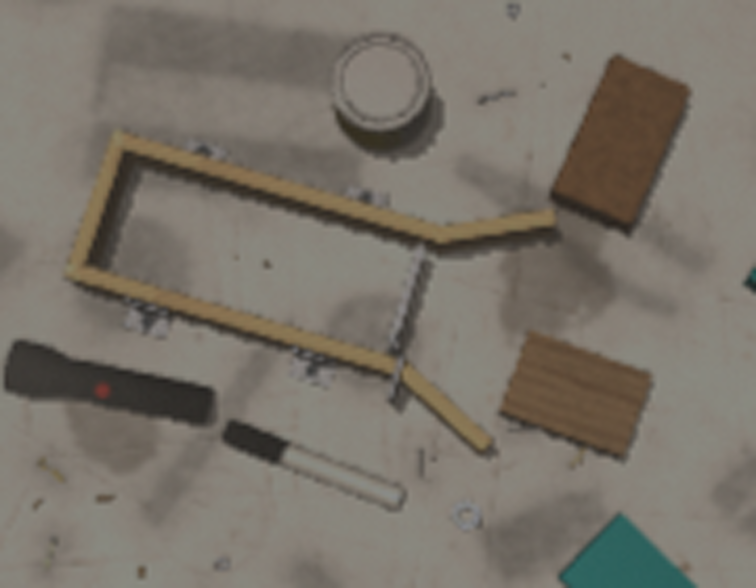

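View pics/side0.png

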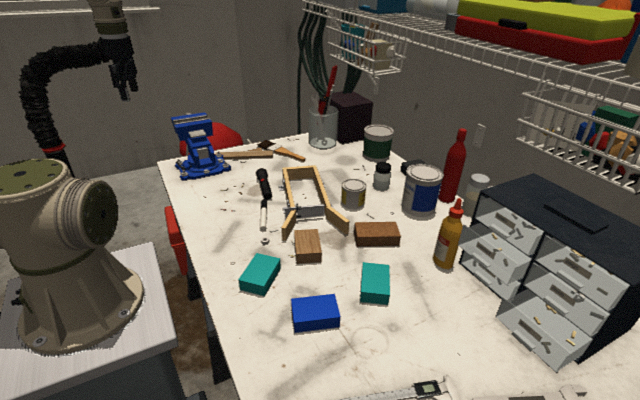

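In the crop the pine offcut is at (576,397), which is (347,224) in the full picture. It has visible grain, lies in front of the flared wings, and is the one to push. The side view agrees, with the offcut at (305,250). Next I refine the geometry from the corners.

```bash
python3 - <<'E'
from h import *
c=np.load("top.npy",allow_pickle=True).item()
f=lambda p,z: ray(c,(p[0]/4.2+210-.4,p[1]/4.2+130-.4),z)[:2]
O=np.array([.543,.062]);E=np.array([.611,.265])
# wall tops, outer corners
W={k:f(p,.042) for k,p in dict(farback=(118,133),nearback=(68,272),farknee=(440,244),nearknee=(398,370),farwing=(555,218),nearwing=(488,448)).items()}
for k in W: print(k,W[k].round(3))
d=(W["farback"]-W["farknee"]);d2=W["nearback"]-W["nearknee"]
print([np.degrees(np.arctan2(v[1],v[0])).round(1) for v in(d,d2,E-O)])
P=np.array([f(p,.032) for p in((530,332),(652,375),(625,460),(500,412))]);print(P.round(3),P.mean(0).round(4))
print([np.linalg.norm(P[i]-P[i-1]).round(3) for i in range(4)])
v=P[0]+P[3]-P[1]-P[2]; print("off ang",np.degrees(np.arctan2(v[1],v[0])))
# mid-line of bay from back corners
mb=(W["farback"]+W["nearback"])/2; u=(d/np.linalg.norm(d)+d2/np.linalg.norm(d2));u/=np.linalg.norm(u)
print("u",u,"origin from back",mb-u*.227)
for p in P.tolist()+[P.mean(0)]+[W[k] for k in W]+[O,E]:
    q=np.array(p)-(mb-u*.227); print((q@u).round(3),(q@np.array([-u[1],u[0]])).round(3))
E
```

```text
farback [0.661 0.263]
nearback [0.564 0.294]
farknee [0.582 0.042]
nearknee [0.495 0.071]
farwing [ 0.599 -0.037]
nearwing [0.442 0.011]
[np.float64(70.1), np.float64(72.8), np.float64(71.5)]
[[ 0.522 -0.019]
 [ 0.491 -0.102]
 [ 0.434 -0.082]
 [ 0.467  0.002]] [ 0.4785 -0.0502]
[np.float64(0.059), np.float64(0.088), np.float64(0.061), np.float64(0.09)]
off ang 69.04002593544365
u [0.31802626 0.9480819 ] origin from back [0.54067579 0.06301048]
-0.084 -0.008
-0.172 -0.006
-0.171 0.055
-0.081 0.05
-0.127 0.023
0.228 -0.051
0.226 0.051
-0.007 -0.046
-0.007 0.046
-0.076 -0.087
-0.081 0.077
-0.0 -0.003
0.214 -0.002
```

{"fn": "jog_arm", "kwargs": {
  "increments": [
    [[0, 0, 0, 0, 0, 0.0448, 195], [0, 0, 0, 0, 0, 0.0448, 195], [0, 0, 0, 0, 0, 0.0448, 195], [0, 0, 0, 0, 0, 0.0448, 195], [0, 0, 0, 0, 0, 0.0448, 195], [0, 0, 0, 0, 0, 0.0448, 195], [0, 0, 0, 0, 0, 0.0448, 195], [0, 0, 0, 0, 0, 0.0448, 195], [0, 0, 0, 0, 0, 0.0448, 195], [0, 0, 0, 0, 0, 0.0448, 195], [0, 0, 0, 0, 0, 0.0448, 195], [0, 0, 0, 0, 0, 0, 195]]
  ],
  "force": 20
}}

```text
clock: 2.45
tcp_pos: [0.1944, 0.5412, 0.2313]
orientation: [-0.0, 0.811, 0.584, 0.0]
wrist_force: [0.2, 0.2, -0.0]
finger_gap: 0.0201
grip_force: 0.0
```

{"fn": "jog_arm", "kwargs": {
  "increments": [
    [[-0.1175, 0.0958, 0, 0, 0, 0, 195], [-0.1175, 0.0958, 0, 0, 0, 0, 195], [-0.1175, 0.0958, 0, 0, 0, 0, 195], [-0.1175, 0.0958, 0, 0, 0, 0, 195], [-0.1175, 0.0958, 0, 0, 0, 0, 195], [-0.1175, 0.0958, 0, 0, 0, 0, 195], [-0.1175, 0.0958, 0, 0, 0, 0, 195], [-0.1175, 0.0958, 0, 0, 0, 0, 195], [-0.1175, 0.0958, 0, 0, 0, 0, 195], [-0.1175, 0.0958, 0, 0, 0, 0, 195], [-0.1175, 0.0958, 0, 0, 0, 0, 195], [-0.1175, 0.0958, 0, 0, 0, 0, 195], [-0.1175, 0.0958, 0, 0, 0, 0, 195], [-0.1175, 0.0958, 0, 0, 0, 0, 195], [-0.1175, 0.0958, 0, 0, 0, 0, 195], [-0.1175, 0.0958, 0, 0, 0, 0, 195], [0, 0, 0, 0, 0, 0, 195], [0, 0, 0, 0, 0, 0, 195]]
  ]
}}

```text
clock: 4.25
tcp_pos: [0.4089, -0.0265, 0.2312]
orientation: [-0.0, 0.811, 0.585, -0.0]
wrist_force: [-0.7, -0.1, 0.1]
finger_gap: 0.0201
grip_force: 0.0
```

```bash
cat >> h.py <<'E'
O=np.array([.541,.0625]);u=np.array([np.cos(np.radians(71.5)),np.sin(np.radians(71.5))]);n=np.array([-u[1],u[0]])
def bay(p): q=np.array(p)[:2]-O; return np.array([q@u,q@n])
def st():
    s=env.get_state(); o=s["orientation"]; M=R.from_quat(np.r_[o[1:],o[0]]).as_matrix()
    print(round(s["clock"],2),"bay",bay(s["tcp_pos"]).round(4),"z",round(s["tcp_pos"][2],4),"yaw",np.degrees(np.arctan2(M[1,0],M[0,0])).round(2),"tilt",M[:2,2].round(3),"gap",s["finger_gap"],"F",np.round(s["wrist_force"],2),"q",np.round(s["joint_pos"],2))
E
python3 -c "from h import *; st()"
```

```text
4.25 bay [-0.1263  0.097 ] z 0.2312 yaw 71.54 tilt [-0.001  0.001] gap 0.020059049915299818 F [-0.69 -0.07  0.12] q [-0.26 -0.01 -0.34  1.24  0.    1.63]
```

{"fn": "jog_arm", "kwargs": {
  "increments": [
    [[0, 0, 0.16, 0, 0, 0, 195], [0, 0, 0.16, 0, 0, 0, 195], [0, 0, 0.16, 0, 0, 0, 195], [0, 0, 0.16, 0, 0, 0, 195], [0, 0, 0.16, 0, 0, 0, 195], [0, 0, 0.046, 0, 0, 0, 195], [0, 0, 0.046, 0, 0, 0, 195], [0, 0, 0, 0, 0, 0, 195], [0, 0.02, 0, 0, 0, 0, 195], [0, 0.02, 0, 0, 0, 0, 195], [0, 0.02, 0, 0, 0, 0, 195], [0, 0.02, 0, 0, 0, 0, 195], [0, 0.02, 0, 0, 0, 0, 195], [0, 0.02, 0, 0, 0, 0, 195], [0, 0.02, 0, 0, 0, 0, 195], [0, 0.02, 0, 0, 0, 0, 195], [0, 0.01, 0, 0, 0, 0, 195], [0, 0, 0, 0, 0, 0, 195]]
  ]
}}

```text
clock: 6.05
tcp_pos: [0.45, -0.0397, 0.0083]
orientation: [0.0, 0.811, 0.584, 0.0]
wrist_force: [-0.5, 0.1, -0.1]
finger_gap: 0.0199
grip_force: 0.0
```

```bash
python3 - <<'E'
from h import *
st(); c=cam("side")
cv2.imwrite("pics/n1.png",cv2.resize(c["pixels"][180:340,200:420,::-1],None,fx=3.5,fy=3.5,interpolation=cv2.INTER_CUBIC))
E
```

```text
6.05 bay [-0.1257  0.0538] z 0.0083 yaw 71.53 tilt [ 0.001 -0.   ] gap 0.019947109759426748 F [-0.46  0.05 -0.06] q [-0.27  0.28 -0.61  0.68  0.    1.63]
```

View pics/n1.png

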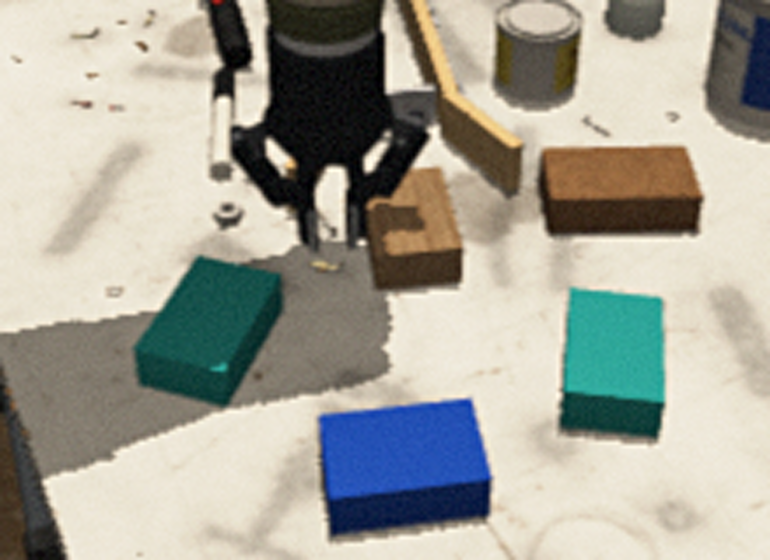

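The fingers touch the offcut's near side. It is still flat, at crop (415,230), and nothing else has moved. I'll measure it and back off.

```bash
python3 - <<'E'
from h import *
c=cam("side")
f=lambda p,z: bay(ray(c,(p[0]/3.5+200-.4,p[1]/3.5+180-.4),z))
for p,z in(((377,288),0),((462,280),0),((373,250),.032),((461,240),.032),((440,170),.032)): print(f(p,z).round(4))
E
```

```text
[-0.1683  0.0277]
[-0.1686 -0.0305]
[-0.1659  0.03  ]
[-0.1641 -0.0295]
[-0.0871 -0.0285]
```

{"fn": "jog_arm", "kwargs": {
  "increments": [
    [[0, -0.05, 0, 0, 0, 0, 195], [0, -0.05, 0, 0, 0, 0, 195], [0, 0, -0.12, 0, 0, 0, 195], [-0.04, 0, -0.12, 0, 0, 0, 195], [-0.12, 0, -0.04, 0, 0, 0, 195], [-0.12, 0, 0, 0, 0, 0, 195], [-0.12, 0.05, 0, 0, 0, 0, 195], [0, 0.15, 0, 0, 0, 0, 195], [0, 0.12, 0, 0, 0, 0, 195], [0, 0, 0, 0, 0, 0, 195], [0, 0, 0, 0, 0, 0, 195]]
  ]
}}

```text
clock: 7.25
tcp_pos: [0.4686, -0.1509, 0.0778]
orientation: [-0.001, 0.811, 0.585, -0.0]
wrist_force: [-0.6, 0.5, -0.4]
finger_gap: 0.02
grip_force: 0.0
```

```bash
python3 - <<'E'
from h import *
st(); c=cam("top")
cv2.imwrite("pics/n2.png",cv2.resize(c["pixels"][150:260,290:430,::-1],None,fx=5,fy=5,interpolation=cv2.INTER_CUBIC))
for r in spotter.landmark_of("offcut","top"): print(np.round(r["uv"]),r["conf"],bay(ray(c,r["uv"],0)).round(3))
E
```

```text
7.25 bay [-0.2254  0.001 ] z 0.0778 yaw 71.55 tilt [-0.002  0.001] gap 0.019972861779222827 F [-0.62  0.51 -0.41] q [-0.47  0.26 -0.42  0.89  0.    1.42]
[358. 272.] 0.88 [-0.199  0.143]
[348. 217.] 0.59 [-0.124 -0.001]
[402. 195.] 0.54 [-0.259 -0.112]
```

View pics/n2.png

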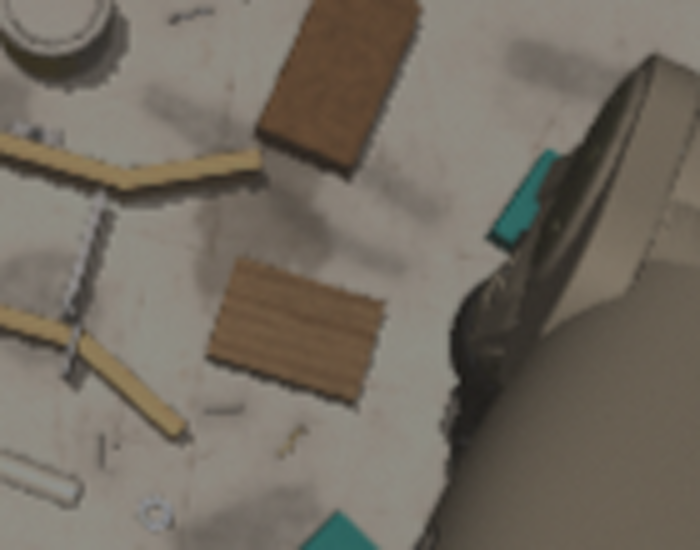

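The offcut at crop (295,330) is now centred on the lane and aligned with it, with the flap still shut. Next I lower the fingers behind it and push.

{"fn": "jog_arm", "kwargs": {
  "increments": [
    [[0, 0, 0.12, 0, 0, 0, 195], [0, 0, 0.12, 0, 0, 0, 195], [0, 0, 0.04, 0, 0, 0, 195], [0.06, -0.002, 0, 0, 0, 0, 195], [0.06, 0, 0, 0, 0, 0, 195], [0.04, 0, 0, 0, 0, 0, 195], [0.04, 0, 0, 0, 0, 0, 195], [0.04, 0, 0, 0, 0, 0, 195], [0.04, 0, 0, 0, 0, 0, 195], [0.04, 0, 0, 0, 0, 0, 195], [0.04, 0, 0, 0, 0, 0, 195], [0.04, 0, 0, 0, 0, 0, 195], [0.04, 0, 0, 0, 0, 0, 195], [0.04, 0, 0, 0, 0, 0, 195], [0.04, 0, 0, 0, 0, 0, 195], [0.04, 0, 0, 0, 0, 0, 195], [0.04, 0, 0, 0, 0, 0, 195], [0, 0, 0, 0, 0, 0, 195]]
  ]
}}

```text
clock: 9.15
tcp_pos: [0.5173, -0.0077, 0.0082]
orientation: [-0.0, 0.811, 0.585, 0.0]
wrist_force: [-0.0, -0.0, -0.5]
finger_gap: 0.0201
grip_force: 0.0
```

```bash
python3 - <<'E'
from h import *
st(); c=cam("side")
cv2.imwrite("pics/n3.png",cv2.resize(c["pixels"][140:300,220:400,::-1],None,fx=3.5,fy=3.5,interpolation=cv2.INTER_CUBIC))
E
```

```text
9.15 bay [-0.0741  0.0002] z 0.0082 yaw 71.64 tilt [0.    0.001] gap 0.020087100280127362 F [-0.03 -0.02 -0.53] q [-0.17  0.38 -0.45  0.74  0.    1.72]
```

View pics/n3.png

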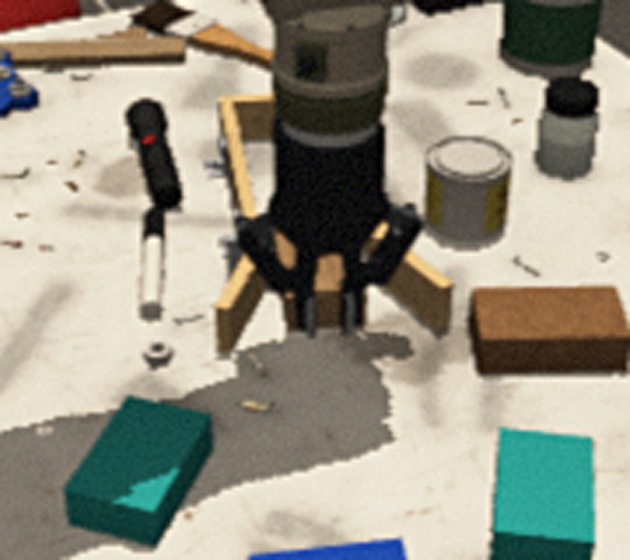

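The offcut at crop (320,300) is straight between the wings, with its front just inside the mouth. I'll keep pushing.

{"fn": "jog_arm", "kwargs": {
  "increments": [
    [[0.04, 0, 0, 0, 0, 0, 195], [0.04, 0, 0, 0, 0, 0, 195], [0.04, 0, 0, 0, 0, 0, 195], [0.04, 0, 0, 0, 0, 0, 195], [0.04, 0, 0, 0, 0, 0, 195], [0.04, 0, 0, 0, 0, 0, 195], [0.04, 0, 0, 0, 0, 0, 195], [0.04, 0, 0, 0, 0, 0, 195], [0.04, 0, 0, 0, 0, 0, 195], [0.04, 0, 0, 0, 0, 0, 195], [0.04, 0, 0, 0, 0, 0, 195], [0.04, 0, 0, 0, 0, 0, 195], [0.04, 0, 0, 0, 0, 0, 195], [0.04, 0, 0, 0, 0, 0, 195], [0.04, 0, 0, 0, 0, 0, 195], [0.04, 0, 0, 0, 0, 0, 195], [0.04, 0, 0, 0, 0, 0, 195], [0.04, 0, 0, 0, 0, 0, 195], [0, 0, 0, 0, 0, 0, 195]]
  ]
}}

```text
clock: 11.1
tcp_pos: [0.5739, 0.1631, 0.008]
orientation: [-0.0, 0.811, 0.585, 0.0]
wrist_force: [0.5, -0.3, 0.5]
finger_gap: 0.0202
grip_force: 0.0
```

```bash
python3 - <<'E'
from h import *
st(); c=cam("side"); t=cam("top")
a=cv2.resize(c["pixels"][140:260,240:370],None,fx=3,fy=3,interpolation=cv2.INTER_CUBIC)
b=cv2.resize(t["pixels"][140:260,220:350],None,fx=3,fy=3,interpolation=cv2.INTER_CUBIC)
cv2.imwrite("pics/n4.png",np.hstack([a,b])[...,::-1])
E
```

```text
11.1 bay [0.1058 0.0007] z 0.008 yaw 71.63 tilt [-0.     0.001] gap 0.02016311609912666 F [ 0.52 -0.25  0.54] q [ 0.14  0.51 -0.24  0.82  0.    2.03]
```

View pics/n4.png

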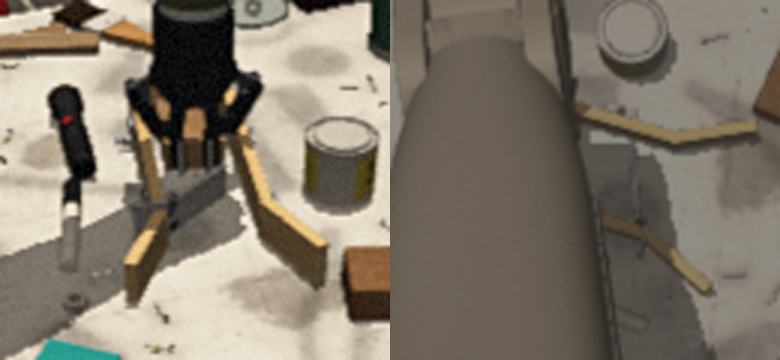

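The offcut is inside the bay ahead of the fingers, and the flap at left crop (195,195) has swung behind them. I'll back off 4 mm, lift straight out and look.

{"fn": "jog_arm", "kwargs": {
  "increments": [
    [[-0.016, 0, 0, 0, 0, 0, 195], [0, 0, 0, 0, 0, 0, 195], [0, 0, -0.06, 0, 0, 0, 195], [0, 0, -0.1, 0, 0, 0, 195], [0, 0, -0.12, 0, 0, 0, 195], [0, 0, -0.16, 0, 0, 0, 195], [0, 0, -0.16, 0, 0, 0, 195], [0, 0, -0.16, 0, 0, 0, 195], [-0.15, 0, 0, 0, 0, 0, 195], [-0.18, 0, 0, 0, 0, 0, 195], [-0.18, 0, 0, 0, 0, 0, 195], [-0.18, 0, 0, 0, 0, 0, 195], [-0.18, 0, 0, 0, 0, 0, 195], [-0.18, 0, 0, 0, 0, 0, 195], [-0.18, 0, 0, 0, 0, 0, 195], [-0.18, 0, 0, 0, 0, 0, 195], [0, 0, 0, 0, 0, 0, 195], [0, 0, 0, 0, 0, 0, 195]]
  ]
}}

```text
clock: 13.0
tcp_pos: [0.4603, -0.1777, 0.1981]
orientation: [-0.0, 0.812, 0.583, 0.0]
wrist_force: [0.3, 0.5, -1.2]
finger_gap: 0.02
grip_force: 0.0
```

```bash
python3 - <<'E'
from h import *
st(); c=cam("side"); t=cam("top")
a=cv2.resize(c["pixels"][140:260,240:370],None,fx=3,fy=3,interpolation=cv2.INTER_CUBIC)
b=cv2.resize(t["pixels"][140:260,220:350],None,fx=3,fy=3,interpolation=cv2.INTER_CUBIC)
cv2.imwrite("pics/n5.png",np.hstack([a,b])[...,::-1])
for n,k in(("top",t),("side",c)):
  for w in("offcut","flap_tip"):
    for r in spotter.landmark_of(w,n): print(n,w,np.round(r["uv"]),r["conf"],bay(ray(k,r["uv"],.023 if w!="offcut" else 0)).round(3))
E
```

```text
13.0 bay [-0.2534  0.0003] z 0.1981 yaw 71.34 tilt [-0.     0.001] gap 0.02003722871009981 F [ 0.26  0.48 -1.21] q [-0.53  0.17 -0.22  1.18  0.    1.36]
top offcut [401. 196.] 0.91 [-0.257 -0.108]
top offcut [254. 187.] 0.82 [0.167 0.001]
top offcut [357. 274.] 0.6 [-0.199  0.15 ]
top offcut [412. 250.] 0.57 [-0.332  0.034]
top flap_tip [313. 191.] 0.63 [-0.005 -0.038]
side offcut [264. 279.] 0.89 [-0.209  0.132]
side offcut [375. 289.] 0.89 [-0.273 -0.108]
side offcut [302. 188.] 0.63 [0.161 0.   ]
side offcut [314. 318.] 0.59 [-0.332  0.035]
side flap_tip [322. 211.] 0.73 [ 0.001 -0.036]
```

View pics/n5.png

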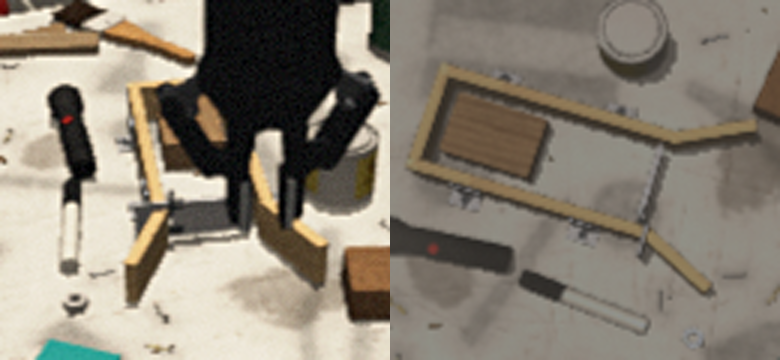

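The offcut lies flat at about x = 0.163, y = 0 in the bay frame. The flap is shut, with its tip at x ≈ 0 as at the start, the bystanders have not moved, and the arm is clear.

```bash
python3 -c "from h import *; print(ticket.hand_in())"
```

```text
the job is handed in; nothing more can be done
None
```

I pushed the offcut flat along the worktop into the bay, about 163 mm past the mouth; the flap is shut behind it, nothing else appears to have moved, and the job is handed in (no verdict came back).

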